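# Load the dish carrier and slide it out for the hatch

### The job

Put the loose 60 mm dish and the loose 35 mm dish from the steel worktop into the free pockets of the aluminium carrier on the warming plate, each in the row of its own size, keeping them level and setting them down gently. Then, without lifting it, slide the carrier out over the left end of the warming plate, square to that end, until the black line across it lies on the plate's edge. There it is past its balance point and would tip by itself, so finish while still holding it there, level and still, ready for the colleague at the hatch to take from below; leave everything else undisturbed.

Things in the scene. Friction and masses are not known exactly. Their poses are not given: they have to be found in the camera images.
- warmer: fixed bench-top warming plate: white housing with a flat dark steel top, 220 (x) x 300 (y) mm, top face 60 mm above the worktop; control panel on its -x side; turned by up to 0.25 rad. Origin: centre of its underside, on the worktop. Its y axis points to its left end (hatch side), 150 mm from the origin: the way the carrier is slid.
- plate_edge (a point): middle of the warming plate's left (+y) top edge, 60 mm above the worktop; same axes as the warmer
- carrier: loose aluminium plate 170 (x) x 240 (y) x 8 mm, about 0.7 kg, lying on the warming plate. Origin: centre of its underside; +y is its leading end. Four round pockets 3 mm deep: a row of two 66 mm wide at x = 40 mm, a row of two 46 mm wide at x = -45 mm; those at y = 74 mm are filled, those at y = 2 mm free. Starts up to 0.12 rad askew, its leading end -10 to 30 mm past the edge.
- line (a point): middle of the black line, 2 mm wide, across the carrier's upper face at y = -40 mm (8 mm above its underside); same axes as the carrier. With it on the edge the carrier overhangs by 160 mm; loaded, it tips by itself beyond about 125 mm; at the line some 6 N down on the handle keeps it level.
- handle (a point): middle of the carrier's handle bar near its rear end (y = -95 mm): a round steel bar 12 mm thick, 106 mm long along the carrier's x, its axis 38 mm above the carrier's upper face, on two 10 mm posts at x = +45 and -45 mm; 32 mm free height under the bar; same axes as the carrier
- pocket_60 (a point): centre of the floor of the free 66 mm pocket (5 mm above the carrier's underside, 3 mm below its upper face)
- pocket_35 (a point): centre of the floor of the free 46 mm pocket (5 mm above the carrier's underside, 3 mm below its upper face)
- dish60: loose lidded '60 mm' dish, clear plastic with amber medium: a disc of diameter 60, height 15 mm, 30 g, on the worktop to the robot's right. Origin: centre of its underside. Belongs in the free 66 mm pocket.
- dish35: loose lidded '35 mm' dish, same make and medium: a disc of outer diameter 40, height 12 mm, 16 g, on the worktop to the robot's right; the two dishes swap places between starts. Origin: centre of its underside. Belongs in the free 46 mm pocket.
- dish60_loaded: a dish like dish60, already in its pocket of the carrier (x = 40, y = 74 mm); it must stay there. Origin: centre of its underside.
- dish35_loaded: a dish like dish35, already in its pocket of the carrier (x = -45, y = 74 mm); it must stay there. Origin: centre of its underside.
- dish90: bystander: one larger empty clear dish, diameter 90, height 16 mm, on the worktop. Origin: centre of its underside.
- dish_stack: bystander: stack of four empty dishes, diameter 90, height 64 mm. Origin: centre of its underside.
- medium_bottle: bystander: amber bottle, diameter 60, height 115 mm. Origin: centre of its underside.
- pipette: bystander: hand pipette lying along its y axis, about 280 mm long, 46 mm wide at its finger rest, 23 mm high. Origin: on the worktop under its axis, near mid length.
Not all that is in view belongs to the job. Leave any green or purple look-alike of the dish35 alone.

How it is judged:
By the outcome, as a careful person would: the job done as asked, in the order asked, and still so for the second after the job is handed in, while the arm keeps its last pose, push and grip.
It also fails if it takes over 61 s, if anything falls off the work surface, if the arm or the gripper's body presses on something with over 40 N, if the wrist force passes 120 N, or if a joint passes its speed limit or range.

### The arm

A 6-joint arm with a two-finger parallel gripper is mounted at the origin on the work surface. World frame = base frame: x ahead of the robot, y to its left, z up, the work surface at z = 0. Lengths are in m, angles in rad, forces in N, time in s.
With the tool pointing down it reaches from about 0.35 to 0.725 m from the base axis. Payload 6 kg.
Tool frame: the origin (TCP) lies on the centre line of the jaws, within the pads' length; the fingertips stand manip.nose_length ahead of it and the grasp point (between the pads) lies 8 mm behind it (manip.nose_length is the distance from the TCP to the fingertips, in m); z points along the fingers, y is the line along which they close (so a half turn about z gives the same grasp; the last joint's range is limited). The gripper opens to 85 mm and grips with 20 to 120 N. Pads are 22 mm wide; open, the fingers measure 114 mm over their backs; the gripper's body (76 mm by 85 mm) begins 54 mm behind the grasp point. The pads swing forward as they close: fully open they stand 13 mm farther back than shut.
Start: joints at [1.598, 0.04, 0.085, 0, -1.615, -0.334], TCP at [0.181, 0.572, 0.242] pointing down, gripper open.
Joint ranges: [-2.56, 2.56], [-1.29, 2.01], [-1.08, 1.49], [-3.29, 1.98], [-2.81, -0.18], [-2.99, 2.99]. Speed limits (rad/s): [2.57, 2.57, 3.01, 3.14, 3.14, 3.14].

### API

Orientations are given as a unit quaternion [w, x, y, z].
In Python, from station import readout, viewer, manip, look_for, regions_of, landmark_of gives the robot as it stands. The module is installed in compiled form; this text tells all that it offers.
- The arm moves only by the tool arm_command, never from a script. Its argument "increments" is a list that holds one entry, the list of rows, each a list of 5 numbers: the shift along the tool's x, y, z in mm, then the turn about the tool's z in degrees, then the opening, from 0 (shut) to 1 (fully open). A call has 1 to 5 rows; each row shifts and turns the commanded pose from where the row before left it, along the tool's axes as they then stand; what a row does not reach is not made up. A row lasts 1/8 s, in which the tool goes at most 62.5 mm and 10.7 degrees, less where a joint would pass 70% of its speed; a pose out of reach is approached as far as the arm can. A call with a gripper value outside its range is refused whole. The fingers move at their own pace and stop on an object; the grip force is fixed at half the most. Time passes only in rows, so rows that do not move let the fingers close. It gives the time, the measured TCP pose, the force, the opening and the grip force at its end, in the units of the state.
- readout.state(): the state, without advancing time (a new reading comes with each control period).
- viewer.read_camera(name): name is "scene" or "top"; returns a dict with "pixels" (480x640x3 uint8, blue, green, red), "camera_matrix" (3x3 intrinsics, pixels), "dist" ([k1, k2, p1, p2, k3] as OpenCV has them; the pictures are not rectified), "T" (4x4, takes a point from camera to world coordinates). Camera axes: x right, y up, looking along -z (the intrinsics and any distortion apply to the point x, -y, -z); pixel columns grow to the right and rows downward; lengths in m; the calibration is good to about 2 mm. A picture is of the moment at which its call begins. There is no depth.
- manip.close_job(): hands the job in; it is judged then, once.
Trained networks look in a picture, given as the dict that the camera call returned (one of the last four; its "shot" number tells which), for a name from the list of things; names that differ only in an ending like _2 or _b are one class to them, and where a whole thing is asked for, a point or a joint stands for the part that bears it (a point fixed in the world has none). Each returns a list of dicts, best first, with "conf" (0 to 1); they miss things now and then, are a little off and sometimes report something else, mostly with a low value. They report only what shows in the picture. A call takes as long as a camera call. They do not tell look-alikes from the thing itself.
- look_for(picture, thing): "position" ([x, y, z] in m, in world coordinates, good to about 4 mm: the middle of the surface that is visible of it).
- regions_of(picture, thing): "mask" (480x640 bool, what is visible of it).
- landmark_of(picture, thing): "position" ([x, y, z] in m, in world coordinates, good to about 4 mm: a listed point, or the origin of a listed thing).
The state is a dict: "clock": time; "q": joint angles; "joint_velocities": joint speeds; "joint_torque": joint torques, N m; "eef_pos": TCP position; "eef_rot": TCP orientation; "contact_force": force on the tool from outside, world axes, zero at the start; "moment": the same for the moment, N m; "opening": finger opening in m; "gripper_force": force on a finger pad.
Only numpy, scipy, OpenCV 4.12 (cv2) and the standard library are available. Lean on these libraries where they do the work, as an engineer would, in place of code of your own. Each camera call takes 0.05 s, during which the arm holds its last target. There are 200 camera calls.

## Working session

There is one attempt and no reset: what is moved stays moved. The work goes in short steps, Python scripts to look and compute and a tool call to move; the robot and the scene stay as the last step left them, time stands still between calls to the robot, and variables do not carry over. Pictures are saved under pics/ and viewed, at most 10 in all, crops included, and the job is handed in when it is done.

Besides the shell and the picture viewer there is one more tool, called after "Request:" as a command line: name --argument value ..., lists and objects as JSON in quotes. arm_command: Moves the arm, as the interface text tells. Its arguments: {"type":"object","properties":{"increments":{"type":"array","items":{"type":"array","items":{"type":"array","items":{"type":"number"}}}}},"required":["increments"]}

```bash
mkdir -p pics
cat > h.py <<'E'
import numpy as np, cv2
from station import readout, viewer, manip, look_for, regions_of, landmark_of
def ray(p,uv):
    n=cv2.undistortPoints(np.array([[uv]],float),p["camera_matrix"],np.array(p["dist"]))[0,0]
    T=np.array(p["T"]); return T[:3,3],T[:3,:3]@np.array([n[0],-n[1],-1.])
def atz(p,uv,z):
    o,d=ray(p,uv); return o+d*(z-o[2])/d[2]
def proj(p,X):
    T=np.array(p["T"]); c=(np.array(X)-T[:3,3])@T[:3,:3]; c=c*[1,-1,-1]
    return cv2.projectPoints(c.reshape(1,1,3),np.zeros(3),np.zeros(3),np.array(p["camera_matrix"]),np.array(p["dist"]))[0][0,0]
E
python3 - <<'E'
from h import *
s=readout.state(); print(s["eef_pos"],s["eef_rot"],s["opening"],manip.nose_length,s["clock"])
for n in("top","scene"):
    p=viewer.read_camera(n); cv2.imwrite(f"pics/{n}0.png",p["pixels"])
    print(n,np.round(p["T"],3).tolist())
    for t in["warmer","plate_edge","carrier","line","handle","pocket_60","pocket_35","dish60","dish35","dish90","dish_stack","medium_bottle","pipette"]:
        print(t,[(np.round(d["position"],3).tolist(),round(d["conf"],2)) for d in landmark_of(p,t)[:4]])
E
```

```text
[0.18103856 0.57171873 0.24128567] [ 8.66153208e-04  9.88257889e-01 -1.52792630e-01 -8.43698755e-05] 0.08530432259740861 0.011 0.0
top [[-0.017, 0.983, -0.18, 0.401], [-1.0, -0.017, 0.004, -0.093], [0.001, 0.18, 0.984, 0.902], [0.0, 0.0, 0.0, 1.0]]
warmer []
plate_edge []
carrier [([0.553, 0.095, 0.055], 0.97)]
line [([0.552, 0.057, 0.067], 0.56)]
handle [([0.547, 0.004, 0.11], 0.97)]
pocket_60 [([0.594, 0.099, 0.064], 0.74), ([0.513, 0.103, 0.067], 0.57)]
pocket_35 [([0.594, 0.099, 0.064], 0.74), ([0.513, 0.103, 0.067], 0.57)]
dish60 [([0.608, -0.225, -0.002], 0.94), ([0.381, -0.226, -0.001], 0.87), ([0.474, -0.355, 0.001], 0.73), ([0.471, -0.469, 0.001], 0.7)]
dish35 [([0.608, -0.225, -0.002], 0.94), ([0.381, -0.226, -0.001], 0.87), ([0.474, -0.355, 0.001], 0.73), ([0.471, -0.469, 0.001], 0.7)]
dish90 [([0.608, -0.225, -0.002], 0.94), ([0.381, -0.226, -0.001], 0.87), ([0.474, -0.355, 0.001], 0.73), ([0.471, -0.469, 0.001], 0.7)]
dish_stack [([0.772, -0.194, 0.0], 0.71)]
medium_bottle [([0.697, -0.414, -0.001], 0.61), ([0.472, -0.466, -0.001], 0.27)]
pipette [([0.288, -0.337, -0.002
[... 473 characters left out ...]
69, 0.064], 0.26)]
pocket_35 [([0.591, 0.098, 0.065], 0.93), ([0.506, 0.102, 0.063], 0.57), ([0.599, 0.169, 0.064], 0.26)]
dish60 [([0.607, -0.22, -0.004], 0.93), ([0.455, -0.196, -0.002], 0.69), ([0.375, -0.326, -0.002], 0.66), ([0.456, -0.276, -0.003], 0.65)]
dish35 [([0.607, -0.22, -0.004], 0.93), ([0.455, -0.196, -0.002], 0.69), ([0.375, -0.326, -0.002], 0.66), ([0.456, -0.276, -0.003], 0.65)]
dish90 [([0.607, -0.22, -0.004], 0.93), ([0.455, -0.196, -0.002], 0.69), ([0.375, -0.326, -0.002], 0.66), ([0.456, -0.276, -0.003], 0.65)]
dish_stack [([0.772, -0.196, 0.0], 0.96)]
medium_bottle [([0.698, -0.41, 0.002], 0.83), ([0.769, -0.198, 0.002], 0.19)]
pipette [([0.296, -0.336, 0.002], 0.58)]
```

View pics/top0.png

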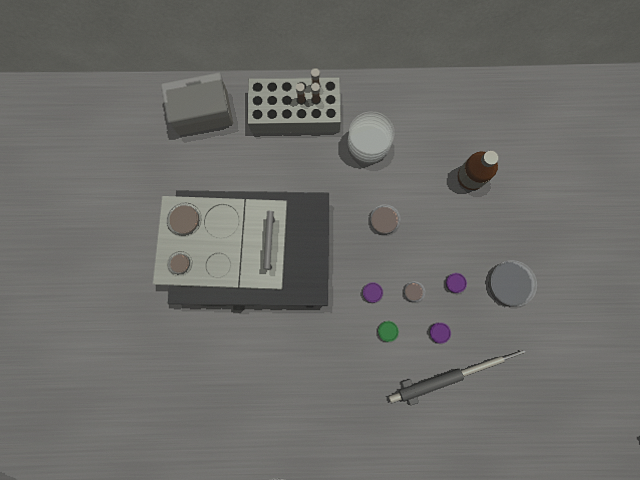

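View pics/scene0.png

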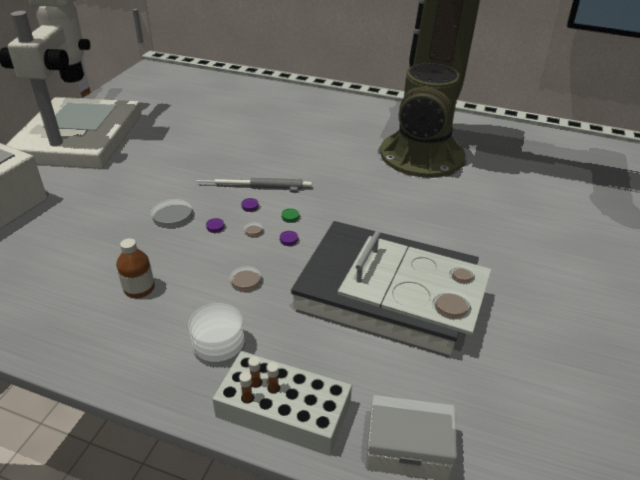

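The top view shows dish60 at (384,220) and dish35 at (414,292). Purple look-alikes sit at (372,292), (456,283) and (440,333), and a green one at (388,331). The free pockets are at (222,221) and (218,265), and the handle is at about (268,243). The scene view agrees. Next I'll fit exact poses by matching projected silhouettes to the masks.

```bash
cat >> h.py <<'E'
from scipy.optimize import minimize
def hull(p,P):
    u=np.array([proj(p,x) for x in P]); return cv2.convexHull(u.astype(np.float32))
def render(p,Ps):
    m=np.zeros((480,640),np.uint8)
    for P in Ps: cv2.fillPoly(m,[np.round(hull(p,P)*16).astype(np.int32)],255,cv2.LINE_AA,4)
    return m/255.
def place(P,x,y,a,z=0):
    c,s=np.cos(a),np.sin(a); P=np.array(P); return np.c_[x+c*P[:,0]-s*P[:,1],y+s*P[:,0]+c*P[:,1],z+P[:,2]]
def cyl(r,h):
    t=np.linspace(0,2*np.pi,32,endpoint=False); return np.r_[np.c_[r*np.cos(t),r*np.sin(t),0*t],np.c_[r*np.cos(t),r*np.sin(t),0*t+h]]
def box(a,b,h): return np.array([[i*a/2,j*b/2,k] for i in(-1,1) for j in(-1,1) for k in(0,h)])
def fit(p,mask,shapes,x0,z=0,rot=True):
    f=lambda v:np.abs(render(p,[place(P,v[0]/1e3,v[1]/1e3,v[2]/500 if rot else 0,z) for P in shapes])-mask).sum()
    v0=np.array([x0[0]*1e3,x0[1]*1e3]+([x0[2]*500] if rot else []))
    S=np.vstack([v0]+[v0+8*e for e in np.eye(len(v0))])
    r=minimize(f,v0,method="Nelder-Mead",options=dict(initial_simplex=S,xatol=.05,fatol=.5))
    x=r.x/1e3
    if rot:x[2]=r.x[2]/500
    return x,r.fun/mask.sum()
def best(p,t,xy):
    L=[(np.hypot(*(np.array(np.nonzero(d["mask"])).mean(1)[::-1]-proj(p,xy))),d["mask"]) for d in regions_of(p,t)]
    L=[l for l in L if l[0]<25]; return min(L,key=lambda l:l[0])[1] if L else None
E
cat > m.py <<'E'
from h import *
def mask(p,t,x):
    return best(p,t,x)
for n in("top","scene"):
    p=viewer.read_camera(n)
    for t,r,h,x in[("dish60",.03,.015,(.607,-.222,.008)),("dish35",.02,.012,(.48,-.275,.006)),("dish60",.03,.015,(.6,.169,.07)),("dish35",.02,.012,(.514,.174,.07))]:
        m=mask(p,t,x); z=0 if x[2]<.03 else .065
        print(n,t,None if m is None else fit(p,m,[cyl(r,h)],x,z,False))
    c=best(p,"carrier",(.555,.095,.065))
    if c is not None:
        hb=np.array([[i*.053,-.095+j*.006,.046+k*.006] for i in(-1,1) for j in(-1,1) for k in(-1,1)])
        print(n,"carrier",fit(p,c,[box(.17,.24,.008),np.vstack([hb,hb*[1,1,0]])][:1 if n=="top" else 2],(.555,.095,.05),.06), len(cv2.findContours(c.astype(np.uint8),0,1)[0]))
    w=best(p,"warmer",(.545,.03,.04))
    if w is not None:
        v=w.astype(np.uint8)*120; 
        if c is not None: v+=c.astype(np.uint8)*120
        cv2.imwrite(f"pics/mask_{n}.png",v)
        print(n,"warmer",fit(p,w|c,[box(.22,.3,.06)],(.545,.046,.05),0))
for q in [(372,292),(456,283),(388,331),(440,333)]:
    p=viewer.read_camera("top") if q[0]==372 else p
    print(q,np.round(atz(p,q,.006),3))
E
python3 m.py
```

```text
top dish60 (array([ 0.60543972, -0.22091539]), np.float64(0.19999379498634898))
top dish35 (array([ 0.45592759, -0.27388684]), np.float64(0.16291248206599712))
top dish60 None
top dish35 None
top carrier (array([ 0.55292438,  0.10046463, -0.05075781]), np.float64(0.14618544156038543)) 1
top warmer (array([ 0.54277318,  0.04827594, -0.02647   ]), np.float64(0.15108072052416094))
scene dish60 (array([ 0.60215674, -0.2230603 ]), np.float64(0.1422725611983924))
scene dish35 (array([ 0.45582518, -0.27476834]), np.float64(0.19421820010055307))
scene dish60 None
scene dish35 None
scene carrier (array([ 0.55413751,  0.09945695, -0.05546904]), np.float64(0.17593231428061618)) 1
scene warmer (array([0.53678362, 0.04711151, 0.01865337]), np.float64(0.1906306319614737))
(372, 292) [ 0.456 -0.191  0.006]
(456, 283) [ 0.471 -0.359  0.006]
(388, 331) [ 0.379 -0.219  0.006]
(440, 333) [ 0.374 -0.321  0.006]
```

```bash
cat > m2.py <<'E'
from h import *
p=viewer.read_camera("top"); g=p["pixels"]; gray=cv2.cvtColor(g,cv2.COLOR_BGR2GRAY)
a=cv2.resize(g[180:315,145:335],None,fx=4,fy=4,interpolation=cv2.INTER_CUBIC)
cv2.imwrite("pics/crop1.png",a)
p2=viewer.read_camera("scene")
cv2.imwrite("pics/crop2.png",cv2.resize(p2["pixels"][215:355,285:500],None,fx=3.7,fy=3.7,interpolation=cv2.INTER_CUBIC))
m=np.zeros((480,640),np.uint8); m[185:300,148:295]=(gray[185:300,148:295]>130)
m=cv2.morphologyEx(m,cv2.MORPH_CLOSE,np.ones((25,25)))
print("carrier",fit(p,m>0,[box(.17,.24,.008)],(.555,.098,-.05),.06))
hsv=cv2.cvtColor(g,cv2.COLOR_BGR2HSV)
for q,r,h,z in[((384,220),.03,.015,0),((414,292),.02,.012,0),((183,219),.03,.015,.065),((179,263),.02,.012,.065)]:
    print(q,hsv[q[1],q[0]],hsv[q[1]-22,q[0]])
    w=np.zeros((480,640),bool); y,x=q[1],q[0]; s=slice(y-22,y+22),slice(x-22,x+22)
    lab=cv2.cvtColor(g,cv2.COLOR_BGR2LAB)[s].astype(int); aa=lab[...,1]; thr=(np.median(aa[19:25,19:25])+np.median(aa[:4]))/2
    w[s]=aa>thr
    print(w.sum(),fit(p,w,[cyl(r,h)],atz(p,q,z+h/2),z,False))
E
python3 m2.py
```

```text
carrier (array([ 0.55485397,  0.09985148, -0.05075166]), np.float64(0.039008954277714676))
(384, 220) [ 12  39 111] [ 20   6 119]
540 (array([ 0.60289565, -0.22068125]), np.float64(0.4059114015976761))
(414, 292) [ 10  41 112] [ 20   7 117]
224 (array([ 0.4559245 , -0.27104648]), np.float64(0.7018907563025211))
(183, 219) [ 14  46 112] [ 35  21 159]
657 (array([0.59627874, 0.17016094]), np.float64(0.4049661264810338))
(179, 263) [ 14  47 114] [ 36  17 152]
275 (array([0.51371323, 0.1754672 ]), np.float64(0.6309447415329767))
```

View pics/crop1.png

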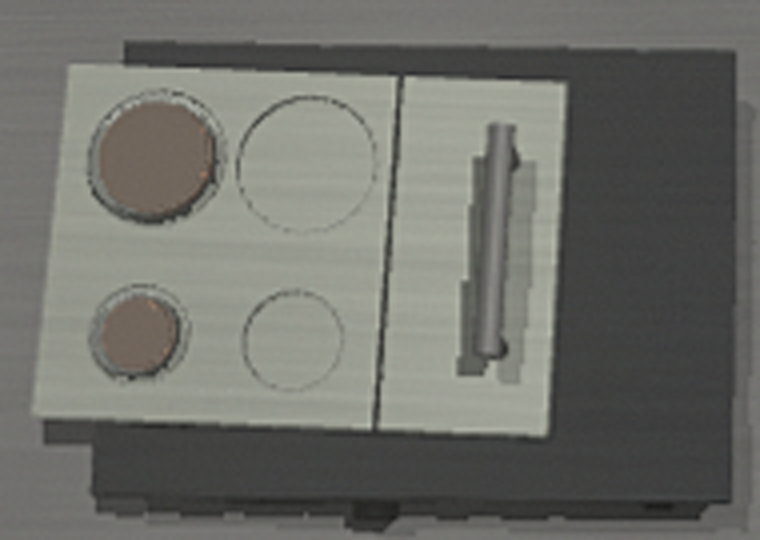

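View pics/crop2.png

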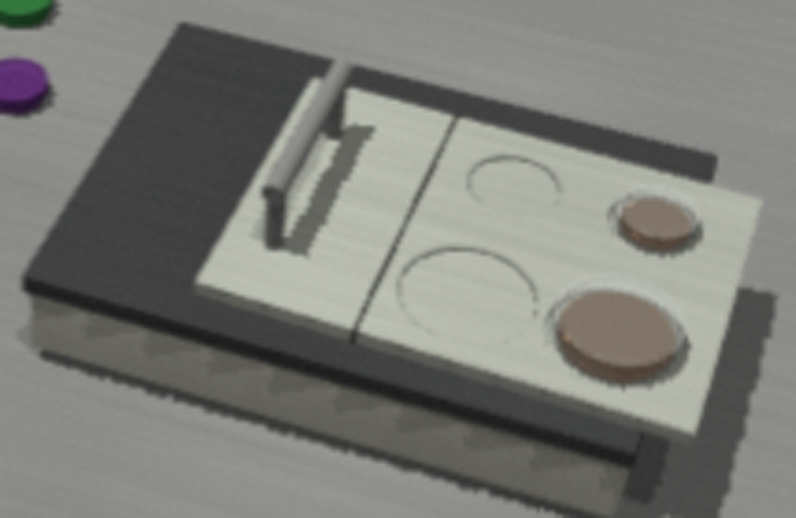

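Crop 1 (4x, offset (145,180)) shows the plate-top corners at (124,42), (735,52), (730,500) and (93,497). The carrier corners are at (68,65), (568,82), (548,437) and (35,414), and the pockets are centred at (307,165) and (293,341). The bar runs from (500,124) to (490,357). Crop 2 shows the same layout, with the leading end just past the plate edge.

Run:
```python
from h import *
p=viewer.read_camera("top")
f=lambda u,v,z:atz(p,(145+u/4-.375,180+v/4-.375),z)[:2]
W=[f(u,v,.06) for u,v in[(124,42),(735,52),(730,500),(93,497)]]
print("W",np.round(W,4).tolist())
for a,b in((0,1),(1,2),(2,3),(0,3)): 
    d=W[b]-W[a]; print(a,b,np.round(np.hypot(*d),4),np.round(np.arctan2(d[1],d[0]),4))
C=[f(u,v,.068) for u,v in[(68,65),(568,82),(548,437),(35,414)]]
print("C",np.round(C,4).tolist(),np.mean(C,0))
for a,b in((0,1),(1,2),(2,3),(0,3)): 
    d=C[b]-C[a]; print(a,b,np.round(np.hypot(*d),4),np.round(np.arctan2(d[1],d[0]),4))
P=[f(307,165,.068),f(293,341,.068)];print("pockets",P)
H=[f(500,124,.112),f(490,357,.112)];print("bar",H,np.mean(H,0),np.subtract(*H))
print("line",f(401,76,.068),f(377,430,.068))
c,a=np.array([.5549,.0999]),-.0508
R=np.array([[np.cos(a),-np.sin(a)],[np.sin(a),np.cos(a)]])
for q in[(.04,.002),(-.045,.002),(0,-.095),(.04,.074),(-.045,.074)]: print(q,c+R@q)
q=readout.state()["eef_rot"]; from scipy.spatial.transform import Rotation as Ro
print(Ro.from_quat([q[1],q[2],q[3],q[0]]).as_matrix().round(3))
```

```text
W [[0.6569, 0.191], [0.647, -0.1068], [0.4304, -0.1003], [0.4373, 0.196]]
0 1 0.298 -1.604
1 2 0.2167 3.1115
2 3 0.2964 1.5474
0 3 0.2196 3.1188
C [[0.6433, 0.2146], [0.631, -0.0258], [0.4606, -0.0161], [0.4757, 0.2218]] [0.55264344 0.09861619]
0 1 0.2408 -1.6221
1 2 0.1707 3.0847
2 3 0.2384 1.5074
0 3 0.1678 3.0987
pockets [array([0.59210011, 0.09884522]), array([0.50760496, 0.10336685])]
bar [array([0.59966005, 0.0016011 ]), array([0.49327861, 0.00556662])] [0.54646933 0.00358386] [ 0.10638144 -0.00396552]
line [0.63532286 0.05464738] [0.46525525 0.06332503]
(0.04, 0.002) [0.59494995 0.09986629]
(-0.045, 0.002) [0.51005961 0.10418244]
(0, -0.095) [0.55007608 0.00502255]
(0.04, 0.074) [0.59860598 0.17177341]
(-0.045, 0.074) [0.51371564 0.17608955]
[[ 0.953 -0.302 -0.   ]
 [-0.302 -0.953 -0.   ]
 [ 0.     0.    -1.   ]]
```

The plate yaw is about -0.028 rad and the carrier yaw about -0.053 rad. Next is a small planner that turns world waypoints into tool-axis rows.

```bash
cat > plan.py <<'E'
# usage: plan.py x,y,z,heading_x_deg,open ...   from the measured pose (mm, deg)
import sys,math,numpy as np
from station import readout
s=readout.state(); w,x,y,z=s["eef_rot"]
h=math.degrees(math.atan2(2*(x*y+w*z),1-2*(y*y+z*z))); P=np.array(s["eef_pos"])*1e3
print("t %.2f pos %s head %.2f F %s open %.1f g %.0f"%(s["clock"],P.round(1),h,np.round(s["contact_force"],1),s["opening"]*1e3,s["gripper_force"]))
rows=[]
for a in sys.argv[1:]:
    v=[float(t) for t in a.split(",")]; T=np.array(v[:3]); step=v[5] if len(v)>5 else 60
    n=max(1,math.ceil(np.linalg.norm(T-P)/step),math.ceil(abs(v[3]-h)/10.5))
    for i in range(n):
        d=(T-P)/(n-i); dh=(v[3]-h)/(n-i); c,sn=math.cos(math.radians(h)),math.sin(math.radians(h))
        r=[round(c*d[0]+sn*d[1]),round(sn*d[0]-c*d[1]),round(-d[2]),round(-dh),v[4]]
        if i==n-1: r=[round(q,1) for q in(c*d[0]+sn*d[1],sn*d[0]-c*d[1],-d[2],-dh)]+[v[4]]
        P=P+[c*r[0]+sn*r[1],sn*r[0]-c*r[1],-r[2]]; h-=r[3]; rows.append(r)
for i in range(0,len(rows),5): print([rows[i:i+5]])
E
python3 plan.py 604,-221.5,200,-93,1 604,-221.5,60,-93,1
```

```text
t 2.30 pos [181.2 572.  242.2] head -17.58 F [-0.1  0.1  0. ] open 85.4 g 0
[[[40, 39, 3, 5, 1.0], [43, 36, 3, 5, 1.0], [46, 32, 3, 5, 1.0], [49, 28, 3, 5, 1.0], [51, 23, 3, 5, 1.0]]]
[[[53, 19, 2, 5, 1.0], [55, 14, 3, 5, 1.0], [55, 9, 2, 4, 1.0], [56, 5, 3, 5, 1.0], [56, 0, 2, 4, 1.0]]]
[[[56, -4, 3, 5, 1.0], [56, -9, 2, 4, 1.0], [55, -12, 3, 5, 1.0], [54, -17, 2, 4, 1.0], [52, -21, 3, 5, 1.0]]]
[[[np.float64(50.0), np.float64(-25.0), np.float64(2.2), 4.4, 1.0], [0, 0, 47, 0, 1.0], [0, 0, 47, 0, 1.0], [np.float64(-0.0), np.float64(0.0), np.float64(46.0), 0.0, 1.0]]]
```

Request:
arm_command --increments '[[[40,39,3,5,1],[43,36,3,5,1],[46,32,3,5,1],[49,28,3,5,1],[51,23,3,5,1]]]'

```text
clock: 2.92
eef_pos: [0.3125, 0.3223, 0.2275]
eef_rot: [-0.0, 0.931, -0.364, 0.0]
contact_force: [0.2, 0.4, -0.3]
opening: 0.0857
gripper_force: 0.0
```

Request:
arm_command --increments '[[[53,19,2,5,1],[55,14,3,5,1],[55,9,2,4,1],[56,5,3,5,1],[56,0,2,4,1]]]'

```text
clock: 3.55
eef_pos: [0.4451, 0.0744, 0.2156]
eef_rot: [-0.001, 0.84, -0.543, 0.0]
contact_force: [-0.4, -0.0, 0.1]
opening: 0.085
gripper_force: 0.0
```

Request:
arm_command --increments '[[[56,-4,3,5,1],[56,-9,2,4,1],[55,-12,3,5,1],[54,-17,2,4,1],[52,-21,3,5,1]]]'

```text
clock: 4.18
eef_pos: [0.5785, -0.1741, 0.2025]
eef_rot: [-0.0, 0.715, -0.699, 0.0]
contact_force: [0.3, 1.4, 0.7]
opening: 0.0852
gripper_force: 0.0
```

```bash
python3 plan.py 604,-221.5,60,-93,0.9
```

```text
t 4.17 pos [ 578.5 -174.1  202.5] head -88.74 F [0.3 1.4 0.7] open 85.2 g 0
[[[16, -8, 47, 1, 0.9], [16, -8, 48, 2, 0.9], [np.float64(15.3), np.float64(-9.5), np.float64(47.5), 1.3, 0.9]]]
```

Request:
arm_command --increments '[[[16,-8,47,1,0.95],[16,-8,48,2,0.95],[15,-9.5,47,1.3,0.95],[0,0,20,0,0.95],[0,0,10,0,0.95]]]'

```text
clock: 4.8
eef_pos: [0.6032, -0.219, 0.0299]
eef_rot: [-0.0, -0.689, 0.724, 0.0]
contact_force: [-0.2, -0.0, 0.8]
opening: 0.0809
gripper_force: 0.0
```

```bash
python3 plan.py
python3 - <<'E'
from h import *
o=[]
for n in("top","scene"):
    p=viewer.read_camera(n); u,v=proj(p,(.604,-.2215,.02)).astype(int)
    a=p["pixels"][max(v-60,0):v+60,max(u-65,0):u+65]; o.append(cv2.resize(a,(390,360),interpolation=cv2.INTER_CUBIC))
cv2.imwrite("pics/g1.png",np.hstack(o))
E
```

```text
t 4.80 pos [ 603.2 -219.    29.9] head -92.85 F [-0.2 -0.   0.8] open 80.9 g 0
```

View pics/g1.png

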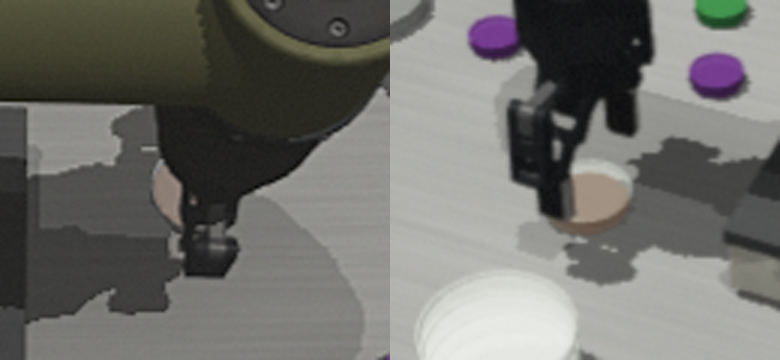

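The left half (top camera) shows the dish's left side clear of the gripper. The right half (scene) shows the near finger at (555,200) and the dish's right edge at about (633,190). I'll check that against the projected dish model.

Run:
```python
from h import *
for n,off in(("top",0),("scene",390)):
    p=viewer.read_camera(n); u,v=proj(p,(.604,-.2215,.02)).astype(int)
    q=lambda X:((proj(p,X)-[u-65,v-60])*3+[off,0]).round(0)
    for c in((.604,-.2215),(.604,-.2115)):
        H=np.array([q(x) for x in place(cyl(.03,.015),*c,0)]); print(n,c,"min",H.min(0),"max",H.max(0))
    print("tip+",q((.603+.042,-.219,.024)),q((.603+.042,-.219+.011,.024)),q((.603+.042,-.219-.011,.024)))
```

```text
top (0.604, -0.2215) min [148. 141.] max [239. 231.]
top (0.604, -0.2115) min [134. 141.] max [224. 232.]
tip+ [190. 122.] [174. 122.] [206. 122.]
scene (0.604, -0.2215) min [540. 157.] max [634. 237.]
scene (0.604, -0.2115) min [554. 161.] max [648. 241.]
tip+ [561. 220.] [577. 225.] [546. 216.]
```

Request:
arm_command --increments '[[[2.5,-0.8,8,0,0.82],[0,0,6,0,0.82],[0,0,2,0,0.82],[0,0,0,0,0.82]]]'

```text
clock: 5.5
eef_pos: [0.6039, -0.2217, 0.0141]
eef_rot: [-0.0, -0.689, 0.725, 0.0]
contact_force: [-0.4, -0.2, 0.2]
opening: 0.07
gripper_force: 0.0
```

```bash
python3 plan.py
python3 - <<'E'
from h import *
p=viewer.read_camera("scene"); u,v=proj(p,(.604,-.2215,.02)).astype(int)
cv2.imwrite("pics/g2.png",cv2.resize(p["pixels"][v-40:v+40,u-45:u+45],(720,600),interpolation=cv2.INTER_CUBIC))
E
```

```text
t 5.50 pos [ 603.9 -221.7   14.1] head -92.88 F [-0.4 -0.2  0.2] open 70.0 g 0
```

View pics/g2.png

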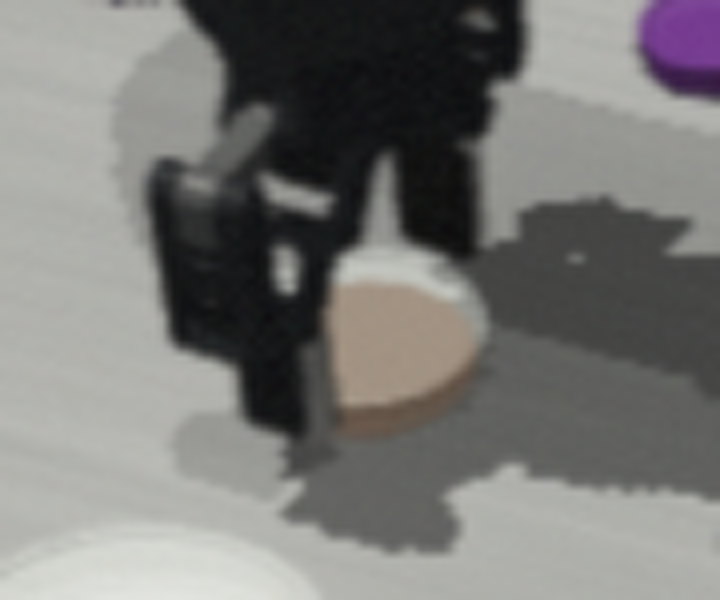

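The near fingertip's lower corner is at about (335,440) for the inner edge and (300,435) for the outer edge, just above its shadow. I'll work out its height.

Run:
```python
from h import *
p=viewer.read_camera("scene"); u,v=proj(p,(.604,-.2215,.02)).astype(int)
for z in(0,.005,.010,.015):
    print(z,[((proj(p,(.604+.0355,-.2217+d,z))-[u-45,v-40])*[8,7.5]).round(0) for d in(.011,-.011)], ((proj(p,(.604+.045,-.2217-.011,z))-[u-45,v-40])*[8,7.5]).round(0))
```

```text
0 [array([346., 463.]), array([263., 441.])] [245. 466.]
0.005 [array([344., 449.]), array([261., 427.])] [243. 452.]
0.01 [array([343., 435.]), array([260., 413.])] [242. 438.]
0.015 [array([341., 421.]), array([258., 399.])] [240. 424.]
```

Request:
arm_command --increments '[[[0,0,0,0,0.6],[0,0,0,0,0.6],[0,0,0,0,0.6]]]'

```text
clock: 5.98
eef_pos: [0.6047, -0.2218, 0.0154]
eef_rot: [0.0, -0.689, 0.725, -0.001]
contact_force: [-0.6, 0.5, 5.0]
opening: 0.0568
gripper_force: 64.2
```

Request:
arm_command --increments '[[[0,0,-3,0,0.6],[0,0,-12,0,0.6],[0,0,-30,0,0.6],[0,0,0,0,0.6]]]'

```text
clock: 6.48
eef_pos: [0.6057, -0.2222, 0.063]
eef_rot: [0.001, -0.689, 0.725, -0.002]
contact_force: [0.1, 0.1, -0.9]
opening: 0.0566
gripper_force: 63.8
```

```bash
python3 plan.py
python3 - <<'E'
from h import *
p=viewer.read_camera("scene"); u,v=proj(p,(.604,-.2215,.06)).astype(int)
cv2.imwrite("pics/g3.png",cv2.resize(p["pixels"][v-40:v+40,u-45:u+45],(720,600),interpolation=cv2.INTER_CUBIC))
for z in (.03,.04,.05): 
  H=(np.array([proj(p,x) for x in place(cyl(.03,.015),.604,-.2215,0,z)])-[u-45,v-40])*[8,7.5]; print(z,H.min(0),H.max(0))
E
```

```text
t 6.47 pos [ 605.7 -222.2   63. ] head -92.86 F [ 0.1  0.1 -0.9] open 56.6 g 64
0.03 [238.96497687 270.43080395] [493.38608023 470.83557402]
0.04 [235.46285921 241.18935839] [491.34203784 441.75471025]
0.05 [231.92427054 211.6219341 ] [489.27702565 412.33577257]
```

View pics/g3.png

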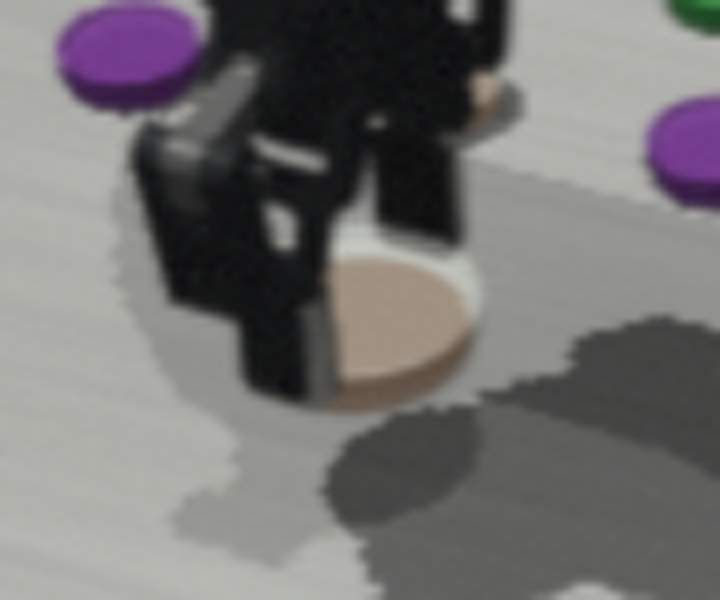

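The dish is held level, with its bottom edge at about y=410 and the pad's inner lower corner at about (335,405). I'll compute the pad tip height relative to the dish underside.

Run:
```python
from h import *
p=viewer.read_camera("scene"); u,v=proj(p,(.604,-.2215,.06)).astype(int)
k=lambda X:((proj(p,X)-[u-45,v-40])*[8,7.5]).round(0)
for z in(.046,.05,.054,.058): print(z,k((.6345,-.2112,z)),k((.6345,-.2332,z)),"far",k((.5765,-.2112,z)))
H=np.array([k(x) for x in place(cyl(.03,.015),.6057,-.2222,0,.0476)]);print(H.min(0),H.max(0))
```

```text
0.046 [348. 430.] [263. 409.] far [452. 288.]
0.05 [347. 418.] [262. 397.] far [451. 276.]
0.054 [345. 406.] [260. 385.] far [450. 264.]
0.058 [344. 394.] [259. 373.] far [449. 252.]
[227. 222.] [484. 423.]
```

The tips sit roughly 3–6 mm above the dish underside, which is enough clearance for the pocket.

```bash
python3 plan.py 604,-180,150,-93,0.6 593.5,60,150,-93,0.6 593.5,99.3,125,-93,0.6,30 593.5,99.3,100,-93,0.6
```

```text
t 6.58 pos [ 604.1 -221.6   59.6] head -92.88 F [-0.9 -0.2 -0.5] open 56.7 g 64
[[[-21, 1, -45, 0, 0.6], [np.float64(-20.5), np.float64(1.2), np.float64(-45.4), 0.1, 0.6], [-48, 5, 0, 0, 0.6], [-48, 4, 0, 0, 0.6], [-48, 5, 0, 0, 0.6]]]
[[[-48, 4, 0, 0, 0.6], [np.float64(-47.1), np.float64(5.0), np.float64(-0.0), 0.0, 0.6], [-20, 1, 12, 0, 0.6], [np.float64(-19.3), np.float64(1.0), np.float64(13.0), 0.0, 0.6], [np.float64(0.0), np.float64(0.0), np.float64(25.0), 0.0, 0.6]]]
```

Request:
arm_command --increments '[[[-21,1,-45,0,0.6],[-20.5,1,-45,0,0.6],[-48,5,0,0,0.6],[-48,4,0,0,0.6],[-48,5,0,0,0.6]]]'

```text
clock: 7.2
eef_pos: [0.5966, -0.0342, 0.1481]
eef_rot: [-0.001, -0.689, 0.725, 0.001]
contact_force: [0.3, 0.2, -0.6]
opening: 0.0567
gripper_force: 64.0
```

Request:
arm_command --increments '[[[-48,4,0,0,0.6],[-47,5,0,0,0.6],[-20,1,12,0,0.6],[-19,1,13,0,0.6],[0,0,25,0,0.6]]]'

```text
clock: 7.82
eef_pos: [0.5933, 0.0995, 0.0983]
eef_rot: [0.0, -0.689, 0.724, -0.0]
contact_force: [0.2, 0.2, 0.5]
opening: 0.0567
gripper_force: 64.0
```

Request:
arm_command --increments '[[[0,0,6,0,0.6],[0,0,0,0,0.6]]]'

```text
clock: 8.07
eef_pos: [0.593, 0.098, 0.0927]
eef_rot: [-0.001, -0.689, 0.725, 0.0]
contact_force: [0.4, 0.4, -0.6]
opening: 0.0567
gripper_force: 64.0
```

```bash
python3 - <<'E'
from h import *
o=[]
for n in("top","scene"):
    p=viewer.read_camera(n); u,v=proj(p,(.593,.0993,.075)).astype(int)
    a=p["pixels"][v-45:v+45,u-48:u+48]; o.append(cv2.resize(a,(400,375),interpolation=cv2.INTER_CUBIC))
    H=(np.array([proj(p,x) for x in place(cyl(.03,.015),.5935,.0993,0,.078)])-[u-48,v-45])*400/96; print(H.min(0),H.max(0))
cv2.imwrite("pics/g4.png",np.hstack(o))
E
python3 plan.py
```

```text
[124.48135556 114.69088569] [266.17943494 252.42925541]
[133.27290311 112.17410027] [281.27626995 237.92746779]
t 8.18 pos [593.7  98.4  94.2] head -92.92 F [-0.6 -0.4  0.5] open 56.9 g 64
```

View pics/g4.png

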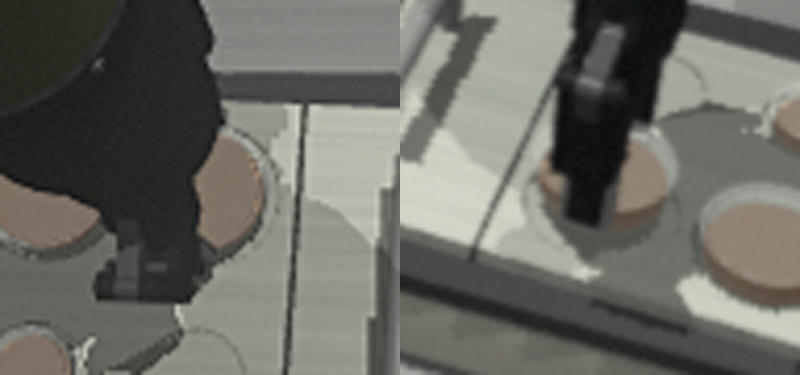

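The dish hovers over the pocket. The pocket rim shows around it in the scene half, from (525,195) to (680,215), and the dish edge matches the model to within 1–2 mm. I'll lower it gently.

Request:
arm_command --increments '[[[-0.7,0,5,0,0.6],[0,0,4,0,0.6],[0,0,2,0,0.6],[0,0,0,0,0.6]]]'

```text
clock: 8.68
eef_pos: [0.5931, 0.0994, 0.0821]
eef_rot: [-0.0, -0.689, 0.725, 0.0]
contact_force: [-0.3, -0.5, -0.4]
opening: 0.0569
gripper_force: 64.0
```

Request:
arm_command --increments '[[[0,0,1,0,0.6],[0,0,0,0,0.6]]]'

```text
clock: 8.93
eef_pos: [0.5932, 0.0995, 0.0813]
eef_rot: [-0.0, -0.689, 0.725, -0.0]
contact_force: [-0.2, 0.0, -0.8]
opening: 0.0569
gripper_force: 64.0
```

Request:
arm_command --increments '[[[0,0,0.7,0,0.6],[0,0,0,0,0.6]]]'

```text
clock: 9.18
eef_pos: [0.5932, 0.0995, 0.0806]
eef_rot: [-0.0, -0.689, 0.725, -0.0]
contact_force: [0.6, -0.2, 0.2]
opening: 0.0568
gripper_force: 64.0
```

Request:
arm_command --increments '[[[0,0,0.7,0,0.6],[0,0,0,0,0.6]]]'

```text
clock: 9.43
eef_pos: [0.5933, 0.0995, 0.0805]
eef_rot: [0.0, -0.689, 0.725, -0.0]
contact_force: [-2.2, -0.1, 2.3]
opening: 0.0567
gripper_force: 64.3
```

Contact comes at the expected height (0.0805), so the dish is seated. I'll release it and rise.

Request:
arm_command --increments '[[[0,0,0,0,0.78],[0,0,0,0,0.78],[0,0,-6,0,0.78],[0,0,-30,0,0.8],[0,0,-35,0,0.8]]]'

```text
clock: 10.05
eef_pos: [0.5929, 0.0993, 0.1515]
eef_rot: [-0.001, -0.689, 0.725, 0.0]
contact_force: [0.5, -0.1, -0.0]
opening: 0.0681
gripper_force: 0.0
```

```bash
python3 plan.py 520,-120,150,-93,0.8 455.8,-273,90,-93,0.7  455.8,-273,35,-93,0.7,28
```

```text
t 10.05 pos [592.9  99.3 151.5] head -92.88 F [ 0.5 -0.1 -0. ] open 68.1 g 0
[[[56, 15, 0, 0, 0.8], [56, 16, 0, 0, 0.8], [55, 15, 1, 0, 0.8], [np.float64(55.7), np.float64(15.8), np.float64(0.5), 0.1, 0.8], [52, 19, 20, 0, 0.7]]]
[[[52, 19, 20, 0, 0.7], [np.float64(52.1), np.float64(18.1), np.float64(20.0), 0.0, 0.7], [0, 0, 27, 0, 0.7], [np.float64(0.0), np.float64(0.0), np.float64(28.0), 0.0, 0.7]]]
```

Request:
arm_command --increments '[[[56,15,0,0,0.75],[56,16,0,0,0.7],[55,15,1,0,0.65],[56,16,0,0,0.65],[52,19,20,0,0.65]]]'

```text
clock: 10.68
eef_pos: [0.4987, -0.173, 0.1321]
eef_rot: [0.001, -0.689, 0.725, -0.002]
contact_force: [1.6, -0.5, -0.6]
opening: 0.0555
gripper_force: 0.0
```

Request:
arm_command --increments '[[[52,19,20,0,0.65],[52,18,20,0,0.65],[0,0,27,0,0.65],[0,0,20,0,0.65],[0,0,4,0,0.65]]]'

```text
clock: 11.3
eef_pos: [0.4554, -0.2731, 0.0379]
eef_rot: [-0.001, -0.689, 0.725, 0.001]
contact_force: [0.5, -0.5, -0.3]
opening: 0.0556
gripper_force: 0.0
```

```bash
python3 - <<'E'
from h import *
o=[]
for n,e in(("top",(.593,.0993,.075)),("scene",(.456,-.273,.015))):
    p=viewer.read_camera(n); u,v=proj(p,e).astype(int)
    a=p["pixels"][v-45:v+45,u-48:u+48]; o.append(cv2.resize(a,(400,375),interpolation=cv2.INTER_CUBIC))
    H=(np.array([proj(p,x) for x in (place(cyl(.03,.015),.5935,.0993,0,.065) if n=="top" else place(cyl(.02,.012),.456,-.273,0,0))])-[u-48,v-45])*400/96; print(H.min(0),H.max(0))
cv2.imwrite("pics/g5.png",np.hstack(o))
E
python3 plan.py 456,-273.2,14.5,-93,0.65,10
```

```text
[132.20194207 122.18720436] [271.63200829 257.8134905 ]
[164.55018562 169.6810085 ] [242.92515235 235.44614607]
t 11.40 pos [ 456.5 -273.2   39.4] head -92.86 F [0.6 0.2 0.5] open 56.0 g 0
[[[0, 0, 8, 0, 0.65], [0, 0, 8, 0, 0.65], [np.float64(0.0), np.float64(0.5), np.float64(8.9), 0.1, 0.65]]]
```

View pics/g5.png

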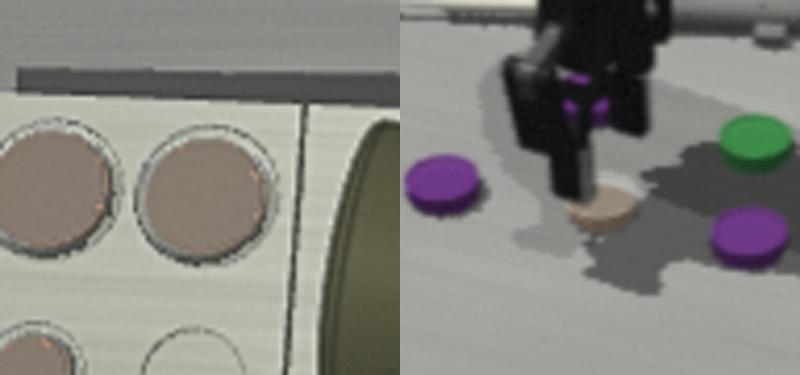

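Left half: dish60 is seated concentrically in its pocket. Right half: dish35, at about (603,205), is below the open fingers and agrees with the model. I'll lower and grip.

Request:
arm_command --increments '[[[0,0.5,8,0,0.65],[0,0,8,0,0.65],[0,0,5.5,0,0.65],[0,0,0,0,0.65]]]'

```text
clock: 11.9
eef_pos: [0.4554, -0.273, 0.0168]
eef_rot: [-0.0, -0.689, 0.725, 0.0]
contact_force: [-0.7, -0.3, 0.7]
opening: 0.0555
gripper_force: 0.0
```

Request:
arm_command --increments '[[[0,0,0,0,0.38],[0,0,0,0,0.38],[0,0,0,0,0.38],[0,0,0,0,0.38]]]'

```text
clock: 12.4
eef_pos: [0.4562, -0.2733, 0.0183]
eef_rot: [0.0, -0.689, 0.725, -0.001]
contact_force: [-1.1, 1.0, 4.9]
opening: 0.036
gripper_force: 60.0
```

Request:
arm_command --increments '[[[0,0,-3,0,0.38],[0,0,-12,0,0.38],[0,0,-30,0,0.38],[0,0,0,0,0.38]]]'

```text
clock: 12.9
eef_pos: [0.4574, -0.2737, 0.0658]
eef_rot: [0.001, -0.689, 0.725, -0.002]
contact_force: [-0.6, -0.8, -1.4]
opening: 0.0362
gripper_force: 59.9
```

```bash
python3 plan.py 460,-230,150,-93,0.38 508.5,40,150,-93,0.38 508.5,103.7,122,-93,0.38,36 508.5,103.7,95,-93,0.38
python3 - <<'E'
from h import *
p=viewer.read_camera("scene"); T=readout.state()["eef_pos"]; u,v=proj(p,T).astype(int)
b=cv2.resize(p["pixels"][v-38:v+38,u-40:u+40],(400,380),interpolation=cv2.INTER_CUBIC)
H=(np.array([proj(p,x) for x in place(cyl(.02,.012),T[0],T[1],0,T[2]-.018)])-[u-40,v-38])*5; print(H.min(0),H.max(0))
cv2.imwrite("pics/g6.png",b)
E
```

```text
t 12.90 pos [ 457.4 -273.7   65.8] head -92.86 F [-0.6 -0.8 -1.4] open 36.2 g 60
[[[-22, 0, -42, 0, 0.38], [np.float64(-21.8), np.float64(-0.4), np.float64(-42.2), 0.1, 0.38], [-54, -7, 0, 0, 0.38], [-55, -7, 0, 0, 0.38], [-54, -7, 0, 0, 0.38]]]
[[[-55, -7, 0, 0, 0.38], [np.float64(-54.1), np.float64(-6.5), np.float64(-0.0), 0.0, 0.38], [-32, 2, 14, 0, 0.38], [np.float64(-31.7), np.float64(1.3), np.float64(14.0), 0.0, 0.38], [np.float64(0.0), np.float64(-0.0), np.float64(27.0), 0.0, 0.38]]]
[154.212404   174.00354914] [250.51252233 253.13261053]
```

View pics/g6.png

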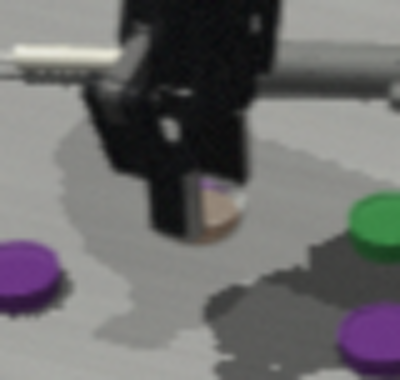

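The dish is held with its bottom at about (205,243), and its right edge at 241 against 250 predicted, so it may sit a little off in the grip. I have used all 10 views, so from here I check numerically. The amber edges of the already-seated 35 mm dish calibrate the check.

Request:
arm_command --increments '[[[-22,0,-42,0,0.38],[-22,0,-42,0,0.38],[-54,-7,0,0,0.38],[-55,-7,0,0,0.38],[-54,-7,0,0,0.38]]]'

```text
clock: 13.58
eef_pos: [0.4868, -0.0657, 0.1458]
eef_rot: [-0.0, -0.689, 0.725, 0.0]
contact_force: [0.3, -0.1, 0.3]
opening: 0.036
gripper_force: 60.0
```

Request:
arm_command --increments '[[[-55,-7,0,0,0.38],[-54,-6.5,0,0,0.38],[-32,2,14,0,0.38],[-32,1,14,0,0.38],[0,0,25,0,0.38]]]'

```text
clock: 14.2
eef_pos: [0.5062, 0.1068, 0.0927]
eef_rot: [0.0, -0.69, 0.724, 0.0]
contact_force: [0.4, -0.9, -0.5]
opening: 0.036
gripper_force: 60.0
```

Request:
arm_command --increments '[[[0,0,0,0,0.38],[0,0,0,0,0.38]]]'

```text
clock: 14.45
eef_pos: [0.5066, 0.1045, 0.0941]
eef_rot: [0.0, -0.689, 0.725, -0.0]
contact_force: [-0.0, -0.6, -0.1]
opening: 0.0362
gripper_force: 60.1
```

```bash
python3 plan.py 508.5,103.7,95,-93,0.38
cat > amb.py <<'E'
from h import *
def ext(p,pix,X,h=.012,r=.02):
    M=np.array([proj(p,x) for x in place(cyl(r,h),X[0],X[1],0,X[2])]); lo,hi=M.min(0),M.max(0)
    a=cv2.resize(pix,None,fx=4,fy=4,interpolation=cv2.INTER_LINEAR)
    lab=cv2.cvtColor(a,cv2.COLOR_BGR2LAB).astype(int)
    m=(lab[...,1]>131)&(lab[...,2]>131)&(lab[...,0]>60)
    w=np.zeros(m.shape,bool); s=slice(int(lo[1]*4)-16,int(hi[1]*4)+16),slice(int(lo[0]*4)-16,int(hi[0]*4)+16); w[s]=m[s]
    y,x=np.nonzero(w)
    if len(x)<20: return len(x)
    q=lambda v,k:np.percentile(v,k)/4
    A=np.array([q(x,1),q(x,99),q(y,1),q(y,99)]); return (A-[lo[0],hi[0],lo[1],hi[1]]).round(2),len(x)
E
python3 - <<'E'
from amb import *
from h import *
T=readout.state()["eef_pos"]; print(T)
for n in("top","scene"):
    p=viewer.read_camera(n); old=cv2.imread(f"pics/{n}0.png")
    print(n,"loaded",ext(p,old,(.5133,.1758,.065)),"loaded60",ext(p,old,(.597,.171,.065),.015,.03),"start35",ext(p,old,(.456,-.273,0)),"d60start",ext(p,old,(.604,-.2215,0),.015,.03))
    print(n,"held",ext(p,p["pixels"],(T[0],T[1],T[2]-.0178)), "placed60",ext(p,p["pixels"],(.5935,.0993,.065),.015,.03))
    print("px/mm x,y",(proj(p,(.51,.104,.08))-proj(p,(.511,.104,.08))),(proj(p,(.51,.105,.08))-proj(p,(.51,.104,.08))))
E
```

```text
t 14.45 pos [506.6 104.5  94.1] head -92.90 F [-0.  -0.6 -0.1] open 36.2 g 60
[[[np.float64(0.7), np.float64(-1.9), np.float64(-0.9), 0.1, 0.38]]]
[0.50661187 0.1045422  0.09413903]
top loaded (array([ 4.48, -3.13,  3.97, -2.11]), 207) loaded60 (array([ 9.82, -2.77,  9.63, -6.09]), 122) start35 (array([ 4.12, -2.39,  2.66, -2.63]), 2075) d60start (array([ 3.89, -2.57,  4.53, -3.11]), 1745)
top held (array([18.09, -1.73,  5.55, -5.43]), 123) placed60 (array([ 6.71, -2.33, 11.43, -2.57]), 178)
px/mm x,y [-0.01443672  0.53656564] [-0.54239448  0.00967331]
scene loaded (array([ 3.87, -5.1 ,  6.11, -2.57]), 262) loaded60 (array([ 3.36, -8.09, 16.59, -2.79]), 658) start35 (array([ 1.76, -3.8 ,  9.53, -2.26]), 301) d60start (array([ 2.68, -3.42,  9.42, -1.65]), 537)
scene held (array([ 1.63, -5.37,  9.3 , -4.14]), 50) placed60 (array([ 2.97, -5.95,  9.41, -3.42]), 780)
px/mm x,y [ 0.11107162 -0.33374201] [0.53079264 0.12633224]
```

```bash
sed -i 's/^    m=.*/    m=cv2.morphologyEx((cv2.GaussianBlur(lab[...,1].astype(np.float32),(0,0),3)>131.0).astype(np.uint8),cv2.MORPH_OPEN,np.ones((9,9)))>0/' amb.py
python3 - <<'E'
from amb import *
T=readout.state()["eef_pos"]; print(T)
for n in("top","scene"):
    p=viewer.read_camera(n); old=cv2.imread(f"pics/{n}0.png")
    print(n,"loaded",ext(p,old,(.5133,.1758,.065)),"loaded60",ext(p,old,(.597,.171,.065),.015,.03),"start35",ext(p,old,(.456,-.273,0)),"d60start",ext(p,old,(.604,-.2215,0),.015,.03))
    print(n,"held",ext(p,p["pixels"],(T[0],T[1],T[2]-.0178)), "placed60",ext(p,p["pixels"],(.5935,.0993,.065),.015,.03))
E
```

```text
[0.50692558 0.10463482 0.09467867]
top loaded 0 loaded60 0 start35 (array([ 4.37, -2.64,  2.91, -2.88]), 3085) d60start (array([ 4.39, -3.07,  5.28, -3.61]), 5464)
top held 0 placed60 0
scene loaded 0 loaded60 (array([  3.61, -11.59,  16.84,  -2.79]), 644) start35 (array([  4.26, -11.05,  11.28,  -2.01]), 151) d60start (array([ 11.34, -11.92,  21.75,  -1.9 ]), 375)
scene held 0 placed60 (array([ 7.72, -9.75, 21.21, -2.92]), 930)
```

Request:
arm_command --increments '[[[0,-1.2,4,0,0.38],[0,0,3,0,0.38],[0,0,0,0,0.38]]]'

```text
clock: 15.02
eef_pos: [0.5073, 0.1046, 0.0859]
eef_rot: [-0.0, -0.689, 0.725, 0.0]
contact_force: [-0.5, 0.0, -0.6]
opening: 0.0362
gripper_force: 60.0
```

Request:
arm_command --increments '[[[0,0,1,0,0.38],[0,0,1,0,0.38],[0,0,0,0,0.38]]]'

```text
clock: 15.4
eef_pos: [0.5075, 0.1048, 0.0844]
eef_rot: [-0.0, -0.689, 0.725, -0.0]
contact_force: [-0.2, 0.2, 0.5]
opening: 0.0359
gripper_force: 60.0
```

Below the rim height with no contact, so it is inside the pocket.

Request:
arm_command --increments '[[[0,0,0.8,0,0.38],[0,0,0,0,0.38]]]'

```text
clock: 15.65
eef_pos: [0.5075, 0.1048, 0.0835]
eef_rot: [-0.0, -0.689, 0.725, -0.0]
contact_force: [-1.3, -0.7, 0.2]
opening: 0.0363
gripper_force: 60.1
```

Request:
arm_command --increments '[[[0,0,0.7,0,0.38],[0,0,0,0,0.38]]]'

```text
clock: 15.9
eef_pos: [0.5077, 0.1048, 0.0833]
eef_rot: [0.0, -0.689, 0.725, -0.0]
contact_force: [-1.3, 0.2, 2.3]
opening: 0.0356
gripper_force: 60.4
```

Floor contact is at 0.0833. I'll release, rise, then turn and go to the handle while refining the handle and edge positions.

Request:
arm_command --increments '[[[0,0,0,0,0.55],[0,0,0,0,0.55],[0,0,-6,0,0.55],[0,0,-30,0,0.6],[0,0,-50,0,0.6]]]'

```text
clock: 16.52
eef_pos: [0.5066, 0.1044, 0.1685]
eef_rot: [-0.002, -0.689, 0.725, 0.0]
contact_force: [0.8, 0.2, 0.2]
opening: 0.0509
gripper_force: 0.0
```

```bash
python3 plan.py 547.5,4.3,170,-3,0.6
python3 - <<'E'
from h import *
for n in("scene","top"):
    p=viewer.read_camera(n)
    for t in("handle","line","plate_edge","warmer"): print(n,t,[(np.round(d["position"],4).tolist(),round(d["conf"],2)) for d in landmark_of(p,t)[:2]])
    if n=="scene": print("corner",atz(p,(285+715/3.7,215+157/3.7),.06),"rear",atz(p,(285+183/3.7,215+24/3.7),.06),atz(p,(285+27/3.7,215+283/3.7),.06),
       "bar",atz(p,(285+342/3.7,215+64/3.7),.112),atz(p,(285+272/3.7,215+186/3.7),.112),"line",atz(p,(285+455/3.7,215+119/3.7),.068),atz(p,(285+354/3.7,215+340/3.7),.068))
# edge columns in the start top picture
p0=cv2.cvtColor(cv2.imread("pics/top0.png"),cv2.COLOR_BGR2GRAY).astype(float)
for r in list(range(192,196))+list(range(294,303,2)):
    d=np.diff(p0[r,150:200]); i=np.argsort(d)[:2]; print(r,[(150.5+k,d[k]) for k in i],end=" ")
    k=150.5+i[0]; print(atz(p,(k,r),.06).round(4))
E
```

```text
t 16.52 pos [506.6 104.4 168.5] head -92.88 F [0.8 0.2 0.2] open 50.9 g 0
[[[11, -5, 0, -10, 0.6], [12, -3, 0, -10, 0.6], [12, -1, 0, -10, 0.6], [12, 1, 0, -10, 0.6], [12, 3, 0, -10, 0.6]]]
[[[11, 5, 0, -10, 0.6], [10, 7, 0, -10, 0.6], [8, 8, -1, -10, 0.6], [np.float64(6.8), np.float64(9.4), np.float64(-0.5), -9.9, 0.6]]]
scene handle [([0.547, 0.0011, 0.1069], 0.86), ([0.503, 0.102, 0.0644], 0.39)]
scene line [([0.5539, 0.0632, 0.0678], 0.87)]
scene plate_edge []
scene warmer [([0.544, 0.0459, -0.0011], 0.98), ([0.5988, 0.1714, 0.0688], 0.5)]
corner [0.44203935 0.19714128 0.06      ] rear [ 0.433613   -0.09801613  0.06      ] [ 0.65442744 -0.10246088  0.06      ] bar [0.50101404 0.00808154 0.112     ] [0.60216556 0.00177451 0.112     ] line [0.46989315 0.06422168 0.068     ] [0.64327315 0.05663226 0.068     ]
top handle [([0.5471, 0.0018, 0.1107], 0.98)]
top line [([0.5499, 0.0562, 0.0672], 0.68)]
top plate_edge [([0.468, -0.4683, 0.0008], 0.62)]
top warmer []
192 [(np.float64(175.5), np.float64(-52.0)), (np.float64(174.5), np.float64(-3.0))] [0.6531 0.1911 0.06  ]
193 [(np.float64(175.5), np.float64(-54.0)), (np.float64(168.5), np.float64(-3.0))] [0.651 0.191 0.06 ]
194 [(np.float64(175.5), np.float64(-55.0)), (np.float64(197.5), np.float64(-3.0))] [0.649  0.1909 0.06  ]
195 [(np.float64(175.5), np.float64(-31.0)), (np.float64(174.5), np.float64(-25.0))] [0.647  0.1908 0.06  ]
294 [(np.float64(167.5), np.float64(-43.0)), (np.float64(166.5), np.float64(-5.0))] [0.4556 0.1976 0.06  ]
296 [(np.float64(167.5), np.float64(-46.0)), (np.float64(166.5), np.float64(-6.0))] [0.4519 0.1974 0.06  ]
298 [(np.float64(167.5), np.float64(-46.0)), (np.float64(166.5), np.float64(-8.0))] [0.4482 0.1972 0.06  ]
300 [(np.float64(167.5), np.float64(-52.0)), (np.float64(166.5), np.float64(-7.0))] [0.4445 0.197  0.06  ]
302 [(np.float64(167.5), np.float64(-27.0)), (np.float64(166.5), np.float64(-24.0))] [0.4408 0.1968 0.06  ]
```

Request:
arm_command --increments '[[[11,-5,0,-10,0.5],[12,-3,0,-10,0.5],[12,-1,0,-10,0.5],[12,1,0,-10,0.5],[12,3,0,-10,0.5]]]'

```text
clock: 17.65
eef_pos: [0.5303, 0.0479, 0.1683]
eef_rot: [0.0, 0.932, -0.363, -0.0]
contact_force: [0.5, 0.5, -0.0]
opening: 0.0432
gripper_force: 0.0
```

Request:
arm_command --increments '[[[11,5,0,-10,0.5],[10,7,0,-10,0.5],[8,8,-1,-10,0.5],[7,9,0,-10,0.5],[0,0,0,0,0.5]]]'

```text
clock: 18.27
eef_pos: [0.5486, 0.0045, 0.1693]
eef_rot: [0.0, 1.0, -0.026, -0.001]
contact_force: [-0.0, -0.3, 0.3]
opening: 0.0425
gripper_force: 0.0
```

```bash
python3 plan.py 547.2,4,100,-3,0.5,25
python3 - <<'E'
from h import *
# dishes seated? amber centroid & carrier line check in top
p=viewer.read_camera("top")
for t,X in(("dish60",(.5935,.0993,.073)),("dish35",(.508,.1038,.071)),("dish60",(.597,.171,.073)),("dish35",(.5135,.1755,.071))):
    d=[(np.round(e["position"],4).tolist(),round(e["conf"],2)) for e in landmark_of(p,t) if np.hypot(e["position"][0]-X[0],e["position"][1]-X[1])<.02]; print(t,X,d)
E
```

```text
t 18.27 pos [548.6   4.5 169.3] head -3.03 F [-0.  -0.3  0.3] open 42.5 g 0
[[[0, 0, 23, 0, 0.5], [-1, 0, 23, 0, 0.5], [np.float64(-0.4), np.float64(0.6), np.float64(23.3), -0.0, 0.5]]]
dish60 (0.5935, 0.0993, 0.073) [([0.596, 0.0972, 0.0619], 0.44)]
dish35 (0.508, 0.1038, 0.071) [([0.5014, 0.1039, 0.0677], 0.7)]
dish60 (0.597, 0.171, 0.073) []
dish35 (0.5135, 0.1755, 0.071) []
```

Request:
arm_command --increments '[[[0,0,23,0,0.5],[-1,0,23,0,0.5],[0,0.5,20,0,0.5],[0,0,3.5,0,0.5],[0,0,0,0,0.5]]]'

```text
clock: 19.15
eef_pos: [0.5479, 0.0046, 0.1009]
eef_rot: [0.0, 1.0, -0.025, 0.0]
contact_force: [0.6, -1.1, 0.2]
opening: 0.0427
gripper_force: 0.0
```

Request:
arm_command --increments '[[[0,0,0,0,0.3],[0,0,0,0,0.2],[0,0,0,0,0.0],[0,0,0,0,0.0],[0,0,0,0,0.0]]]'

```text
clock: 19.77
eef_pos: [0.548, 0.0045, 0.1012]
eef_rot: [0.0, 1.0, -0.025, 0.001]
contact_force: [-1.8, -0.7, 4.5]
opening: 0.0097
gripper_force: 58.6
```

```bash
python3 plan.py
python3 - <<'E'
from h import *
p=viewer.read_camera("top"); o=cv2.imread("pics/top0.png")
# newly placed dishes: amber blob vs model, referenced to the loaded ones
for pix,X,r,h in((p["pixels"],(.5935,.0993),.03,.015),(p["pixels"],(.508,.1038),.02,.012),(o,(.597,.171),.03,.015),(o,(.5135,.1755),.02,.012)):
    M=np.array([proj(p,x) for x in place(cyl(r*.85,h),*X,0,.065)]); lo,hi=M.min(0).astype(int)-4,M.max(0).astype(int)+6
    c=pix[lo[1]:hi[1],lo[0]:hi[0]].astype(int); m=(c[...,2]-c[...,0])>17; y,x=np.nonzero(m)
    print(X,m.sum(),"off px",(np.array([x.mean()+lo[0],y.mean()+lo[1]])-proj(p,(*X,.065+h*.7))).round(2))
E
```

```text
t 19.77 pos [548.    4.5 101.2] head -2.88 F [-1.8 -0.7  4.5] open 9.7 g 59
(0.5935, 0.0993) 240 off px [ 0.24 -8.63]
(0.508, 0.1038) 254 off px [0.52 1.11]
(0.597, 0.171) 606 off px [1.19 0.88]
(0.5135, 0.1755) 252 off px [0.94 0.85]
```

Dish35 is concentric, like the loaded dishes. The bar is gripped with 4.5 N downward. I'll start the slide with a little extra down-press.

Request:
arm_command --increments '[[[0,-4,1,-0.1,0],[0,-8,0,-0.1,0],[0,-9,0,-0.1,0],[-0.2,-9,0,-0.1,0],[-0.2,-9,0,-0.1,0]]]'

```text
clock: 20.45
eef_pos: [0.5499, 0.0418, 0.1013]
eef_rot: [0.002, 1.0, -0.021, 0.001]
contact_force: [-0.4, -7.6, 6.3]
opening: 0.01
gripper_force: 59.1
```

Request:
arm_command --increments '[[[-0.1,-9,0,-0.1,0],[-0.1,-9,0,-0.1,0],[-0.1,-9,0,-0.1,0],[-0.1,-9,0,-0.1,0],[-0.1,-5,0,-0.1,0]]]'

```text
clock: 21.08
eef_pos: [0.551, 0.0829, 0.1012]
eef_rot: [0.002, 1.0, -0.017, 0.001]
contact_force: [0.4, -8.0, 7.6]
opening: 0.0096
gripper_force: 59.2
```

```bash
python3 plan.py
```

```text
t 21.07 pos [551.   82.9 101.2] head -1.90 F [ 0.4 -8.   7.6] open 9.6 g 59
```

```bash
cat > ln.py <<'E'
from h import *
s=readout.state(); T=s["eef_pos"]; w,x,y,z=s["eef_rot"]; a=np.arctan2(2*(x*y+w*z),1-2*(y*y+z*z))
for n in("top","scene"):
    p=viewer.read_camera(n); g=cv2.cvtColor(p["pixels"],cv2.COLOR_BGR2GRAY).astype(np.float32)
    def prof(P):
        u=np.array([proj(p,q) for q in P],np.float32); return cv2.remap(g,u[:,0].reshape(-1,1),u[:,1].reshape(-1,1),cv2.INTER_LINEAR).ravel()
    t=np.arange(-.02,.0201,.0005); R=[]
    for X in np.arange(-.078,.079,.006):
        P=place(np.c_[0*t+X,.055+t,0*t+.068],T[0]-.001,T[1],a,0); f=prof(P); i=f.argmin()
        if np.median(f)-f[i]>25 and np.percentile(f,75)>110: R.append(P[i,:2])
    R=np.array(R)
    if len(R)>3:
        k=np.polyfit(R[:,0],R[:,1],1); e=R[:,1]-np.polyval(k,R[:,0]); R=R[abs(e)<.002]; k=np.polyfit(R[:,0],R[:,1],1)
        print(n,"line slope %.4f y@.553 %.4f n %d x %.3f-%.3f"%(k[0],np.polyval(k,.553),len(R),R[:,0].min(),R[:,0].max()))
    E=[]
    for X in list(np.arange(.443,.462,.003))+list(np.arange(.645,.656,.002)):
        P=np.c_[0*t+X,.1941-.029*(X-.547)+t,0*t+.06]; f=cv2.GaussianBlur(prof(P).reshape(-1,1),(1,5),0).ravel(); d=np.diff(f); i=d.argmax(); E.append((round(X,3),round(float(P[i,1]),4),int(d[i])))
    print("edge",E)
print("TCP",np.round(T,4),"yaw",round(a,4),"F",np.round(s["contact_force"],1))
E
python3 ln.py
```

```text
edge [(np.float64(0.443), 0.1966, 13), (np.float64(0.446), 0.197, 16), (np.float64(0.449), 0.1969, 6), (np.float64(0.452), 0.2084, 2), (np.float64(0.455), 0.2083, 1), (np.float64(0.458), 0.1977, 1), (np.float64(0.461), 0.1976, 3), (np.float64(0.645), 0.1948, 2), (np.float64(0.647), 0.2022, 2), (np.float64(0.649), 0.1906, 3), (np.float64(0.651), 0.2001, 2), (np.float64(0.653), 0.1985, 2), (np.float64(0.655), 0.193, 2)]
scene line slope -0.0481 y@.553 0.1387 n 3 x 0.582-0.618
edge [(np.float64(0.443), 0.1976, 10), (np.float64(0.446), 0.198, 9), (np.float64(0.449), 0.1979, 8), (np.float64(0.452), 0.1974, 8), (np.float64(0.455), 0.1973, 11), (np.float64(0.458), 0.1977, 9), (np.float64(0.461), 0.1976, 4), (np.float64(0.645), 0.1928, 0), (np.float64(0.647), 0.1927, 1), (np.float64(0.649), 0.1926, 1), (np.float64(0.651), 0.2031, 0), (np.float64(0.653), 0.192, 1), (np.float64(0.655), 0.1925, 0)]
TCP [0.551  0.0829 0.1012] yaw -0.0332 F [ 0.4 -8.   7.6]
```

Request:
arm_command --increments '[[[0,-6,0.7,0,0],[0,-9,0,-0.1,0],[-0.1,-9,0,-0.1,0],[-0.1,-9,0,-0.1,0],[0,-8,0,0,0]]]'

```text
clock: 21.8
eef_pos: [0.5524, 0.1235, 0.1012]
eef_rot: [0.002, 1.0, -0.014, 0.002]
contact_force: [-0.8, -8.7, 10.2]
opening: 0.0097
gripper_force: 59.4
```

Request:
arm_command --increments '[[[0,-5,0,0,0],[0,-3,0,0,0],[0,0,0,0,0],[0,0,0,0,0]]]'

```text
clock: 22.3
eef_pos: [0.5527, 0.1316, 0.1013]
eef_rot: [0.002, 1.0, -0.014, 0.002]
contact_force: [-0.4, -8.0, 10.0]
opening: 0.0098
gripper_force: 59.4
```

```bash
sed -i 's/>25 and np.percentile(f,75)>110/>18 and np.percentile(f,75)>70/' ln.py; python3 ln.py | cut -c1-400
```

```text
top line slope -0.0401 y@.553 0.1862 n 11 x 0.475-0.535
edge [(np.float64(0.443), 0.1966, 13), (np.float64(0.446), 0.197, 15), (np.float64(0.449), 0.1969, 13), (np.float64(0.452), 0.1974, 11), (np.float64(0.455), 0.1973, 9), (np.float64(0.458), 0.1992, 7), (np.float64(0.461), 0.1996, 1), (np.float64(0.645), 0.1983, 1), (np.float64(0.647), 0.1927, 1), (np.float64(0.649), 0.2021, 1), (np.float64(0.651), 0.1986, 2), (np.float64(0.653), 0.1985, 2), (np.flo
scene line slope -0.0278 y@.553 0.1863 n 24 x 0.475-0.631
edge [(np.float64(0.443), 0.1976, 10), (np.float64(0.446), 0.198, 10), (np.float64(0.449), 0.1979, 8), (np.float64(0.452), 0.1974, 8), (np.float64(0.455), 0.1973, 10), (np.float64(0.458), 0.1977, 8), (np.float64(0.461), 0.1906, 14), (np.float64(0.645), 0.2088, 0), (np.float64(0.647), 0.1927, 1), (np.float64(0.649), 0.1926, 1), (np.float64(0.651), 0.1931, 0), (np.float64(0.653), 0.1925, 0), (np.flo
TCP [0.5527 0.1316 0.1013] yaw -0.028 F [-0.4 -8.  10. ]
```

Request:
arm_command --increments '[[[0,-4,0,0,0],[0,-3,0,0,0],[0,-1,0,0,0],[0,0,0,0,0],[0,0,0,0,0]]]'

```text
clock: 23.02
eef_pos: [0.5531, 0.1391, 0.1018]
eef_rot: [0.002, 1.0, -0.014, 0.002]
contact_force: [-0.0, -9.6, 12.9]
opening: 0.0098
gripper_force: 59.6
```

```bash
python3 ln.py | cut -c1-320; python3 ln.py | grep -v edge
```

```text
top line slope -0.0350 y@.553 0.1935 n 11 x 0.476-0.536
edge [(np.float64(0.443), 0.1966, 15), (np.float64(0.446), 0.197, 16), (np.float64(0.449), 0.1969, 13), (np.float64(0.452), 0.1974, 11), (np.float64(0.455), 0.1973, 9), (np.float64(0.458), 0.1977, 10), (np.float64(0.461), 0.1981, 1), (np.float64(0.645), 0.1828, 0), (np.float64(0.647), 0.1832, 1), (np.float64(0.649), 0.
scene line slope -0.0247 y@.553 0.1934 n 12 x 0.512-0.578
edge [(np.float64(0.443), 0.1976, 11), (np.float64(0.446), 0.198, 10), (np.float64(0.449), 0.1979, 8), (np.float64(0.452), 0.1969, 7), (np.float64(0.455), 0.1973, 11), (np.float64(0.458), 0.1977, 11), (np.float64(0.461), 0.1791, 15), (np.float64(0.645), 0.1933, 0), (np.float64(0.647), 0.1927, 1), (np.float64(0.649), 0.
TCP [0.5531 0.1391 0.1018] yaw -0.0282 F [-0.  -9.6 12.9]
top line slope -0.0350 y@.553 0.1935 n 11 x 0.476-0.536
scene line slope -0.0247 y@.553 0.1934 n 12 x 0.512-0.578
TCP [0.5531 0.1391 0.1018] yaw -0.0282 F [-0.2 -9.1 12.9]
```

Request:
arm_command --increments '[[[0,-0.3,0.6,0,0],[0,0,0.6,0,0],[0,0.6,0,0,0],[0,0.6,0,0,0],[0,0,0,0,0]]]'

```text
clock: 23.85
eef_pos: [0.5531, 0.1386, 0.1012]
eef_rot: [0.002, 1.0, -0.014, 0.002]
contact_force: [-2.4, -8.2, 14.7]
opening: 0.0098
gripper_force: 59.9
```

Request:
arm_command --increments '[[[0,0,0,0,0],[0,0,0,0,0],[0,0,0,0,0]]]'

```text
clock: 24.22
eef_pos: [0.5531, 0.1386, 0.1012]
eef_rot: [0.002, 1.0, -0.014, 0.002]
contact_force: [-3.1, -8.2, 15.3]
opening: 0.0102
gripper_force: 59.9
```

```bash
python3 ln.py | cut -c1-120
```

```text
top line slope -0.0349 y@.553 0.1934 n 11 x 0.476-0.536
edge [(np.float64(0.443), 0.1966, 14), (np.float64(0.446), 0.197, 16), (np.float64(0.449), 0.1969, 13), (np.float64(0.45
scene line slope -0.0221 y@.553 0.1933 n 11 x 0.512-0.578
edge [(np.float64(0.443), 0.1976, 11), (np.float64(0.446), 0.198, 10), (np.float64(0.449), 0.1979, 8), (np.float64(0.452
TCP [0.5531 0.1386 0.1012] yaw -0.0281 F [-3.1 -8.2 15.3]
```

Request:
arm_command --increments '[[[0,-1.2,0.5,0,0],[0,-0.6,0,0,0],[0,0.3,0,0,0],[0,0.3,0,0,0],[0,0,0,0,0]]]'

```text
clock: 24.95
eef_pos: [0.5533, 0.1393, 0.1012]
eef_rot: [0.002, 1.0, -0.014, 0.002]
contact_force: [-2.7, -10.4, 16.5]
opening: 0.0098
gripper_force: 60.1
```

Request:
arm_command --increments '[[[0,0,0,0,0],[0,0,0,0,0],[0,0,0,0,0],[0,0,0,0,0]]]'

```text
clock: 25.45
eef_pos: [0.5533, 0.1393, 0.1012]
eef_rot: [0.002, 1.0, -0.014, 0.002]
contact_force: [-3.4, -10.4, 16.7]
opening: 0.01
gripper_force: 60.1
```

```bash
python3 ln.py | cut -c1-120
python3 - <<'E'
from h import *
print(np.abs(readout.state()["joint_velocities"]).max())
p=viewer.read_camera("scene")
for t in("line","handle","carrier"): print(t,[(np.round(d["position"],4).tolist(),round(d["conf"],2)) for d in landmark_of(p,t)[:1]])
# dishes: amber blobs against the carrier model
s=readout.state(); T=s["eef_pos"]; a=-.0285
for X,r,h in((( .04,.002),.03,.015),((-.045,.002),.02,.012),((.04,.074),.03,.015),((-.045,.074),.02,.012)):
    C=place([[X[0],X[1]+.095,.065]],T[0]-.001,T[1],a)[0]
    M=np.array([proj(p,x) for x in place(cyl(r*.85,h),C[0],C[1],0,.065)]); lo,hi=M.min(0).astype(int)-4,M.max(0).astype(int)+6
    c=p["pixels"][lo[1]:hi[1],lo[0]:hi[0]].astype(int); m=(c[...,2]-c[...,0])>17; y,x=np.nonzero(m)
    print(X,m.sum(),m.sum() and (np.array([x.mean()+lo[0],y.mean()+lo[1]])-proj(p,(C[0],C[1],.065+h*.7))).round(2))
E
```

```text
top line slope -0.0305 y@.553 0.1942 n 11 x 0.476-0.536
edge [(np.float64(0.443), 0.1966, 15), (np.float64(0.446), 0.197, 17), (np.float64(0.449), 0.1969, 13), (np.float64(0.45
scene line slope -0.0229 y@.553 0.1940 n 10 x 0.506-0.572
edge [(np.float64(0.443), 0.1976, 11), (np.float64(0.446), 0.198, 10), (np.float64(0.449), 0.1979, 8), (np.float64(0.452
TCP [0.5533 0.1393 0.1012] yaw -0.0282 F [ -3.4 -10.4  16.7]
0.0008559102104193486
line [([0.5591, 0.1937, 0.0649], 0.66)]
handle [([0.552, 0.1356, 0.1073], 0.97)]
carrier [([0.5587, 0.2348, 0.0616], 0.71)]
(0.04, 0.002) 605 [-0.98  3.2 ]
(-0.045, 0.002) 203 [-1.01  1.88]
(0.04, 0.074) 657 [-1.31  3.41]
(-0.045, 0.074) 217 [-1.    2.77]
```

The line is within about 1 mm of the edge. The carrier is square, still and held level, and all four dishes are in their pockets, so I'm handing the job in.

```bash
python3 -c "
from station import manip
print(manip.close_job())"
```

```text
the job is handed in; nothing more can be done
None
```

I put both dishes in their own pockets and slid the carrier out until its black line was within about 1 mm of the plate's edge. It was square to the edge and held level and still by the handle when I handed it in at about 26 s; no verdict came back.

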